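# Unlatch a used weighing boat and push it down the waste chute

### The arm

A 7-joint arm with a two-finger parallel gripper is mounted at the origin on a cart in front of the work surface, level with it; the furniture and walls round the work are solid. World frame = base frame: x ahead of the robot, y to its left, z up, the work surface at z = 0. Lengths are in m, angles in rad, forces in N, time in s.
With the tool pointing down it reaches from about 0.4 to 0.85 m from the base axis. Payload 4.5 kg.
Tool frame: the origin (TCP) lies at the very end of the fingers, on their centre line; the grasp point (between the pads) lies 19 mm behind it (r.grip_point_offset is the distance from the TCP to the grasp point, in m); z points along the fingers, y is the line along which they close (so a half turn about z gives the same grasp; the last joint's range is limited). The gripper opens to 88 mm and grips with 3 to 60 N. Pads are 18 mm wide; open, the fingers measure 123 mm over their backs; the gripper's body (75 mm by 187 mm) begins 45 mm behind the grasp point.
Start: joints at [1.237, 0.689, -0.195, 1.565, 0.157, 0.902, -0.215], TCP at [0.225, -0.583, 0.239] pointing down, gripper open.
Joint ranges: [-3.01, 3.01], [-0.46, 2.08], [-1.47, 1.51], [0.13, 2.56], [-1, 4.14], [0.04, 2.09], [-2.66, 2.66]. Speed limits (rad/s): [2.57, 2.57, 3.14, 3.14, 3.14, 3.14, 3.14].

### API

Orientations are given as a unit quaternion [x, y, z, w].
In Python, from plant import r gives the robot as it stands.
- The arm moves only by the tool carry_out, never from a script. Its argument "rows" is a list of rows, each a list of 3 entries, a list of its own where there are three numbers: the shift along the tool's x, y, z in cm, then the turn, a rotation vector about the tool's x, y, z in degrees, then the closure, from 0 (fully open) to 1 (shut). A call has 1 to 12 rows; each row is the pose to reach, as a shift and turn from the pose commanded when the call began, along the tool's axes at that moment; what a row does not reach only later rows make up. A row lasts 1/10 s, in which the tool goes at most 50 mm and 8.59 degrees, less where a joint would pass 70% of its speed; a pose out of reach is approached as far as the arm can. A call with a gripper value outside its range is refused whole. The fingers move at their own pace and stop on an object; "newtons" is the grip in N (left out, the last holds). Time passes only in rows, so rows that repeat a pose let the fingers close. It gives the time, the measured TCP pose, the force, the opening and the grip force at its end, in the units of the state.
- r.get_state(): the state, without advancing time (a new reading comes with each control period).
- r.snapshot(name): name is "side" or "top"; returns a dict with "image" (480x640x3 uint8, red, green, blue), "fx", "fy", "cx", "cy" (pixels), "dist_coeffs" ([k1, k2, p1, p2, k3] as OpenCV has them; the pictures are not rectified), "pose" (4x4, takes a point from camera to world coordinates). Camera axes: x right, y up, looking along -z (the intrinsics and any distortion apply to the point x, -y, -z); pixel columns grow to the right and rows downward; lengths in m; the calibration is good to about 2 mm. A picture is of the moment at which its call begins. There is no depth.
- r.finish_job(): hands the job in; it is judged then, once.
The state is a dict: "clock": time; "q": joint angles; "qd": joint speeds; "joint_torque": joint torques, N m; "tool_pos": TCP position; "eef_rot": TCP orientation; "contact_force": force on the tool from outside, world axes, zero at the start; "moment": the same for the moment, N m; "opening": opening from 0.0 (shut) to 1.0 (fully open); "finger_force": force on a finger pad.
Only numpy, scipy, OpenCV 4.12 (cv2) and the standard library are available. Lean on these libraries where they do the work, as an engineer would, in place of code of your own. Each camera call takes 0.05 s, during which the arm holds its last target. There are 200 camera calls.

### The job

A used white weighing boat stands on the raised steel ledge of the bench waste station, held back by two swing latches with red grips. Turn both latches fully open, to their end stops, then push the boat along the ledge without picking it up, so that it drops off the edge through the chute into the yellow bin. Leave the latches open and the other things on the bench where they are.

Things in the scene. Friction and masses are not known exactly. Their poses are not given: they have to be found in the camera images.
- ledge_edge (a point): middle of the free edge of the station's steel ledge, on its top face, 160 mm above the worktop; x axis = direction in which the boat must be pushed, out over the edge (roughly to the robot's left); y along the edge (+ to the robot's side), z up. The ledge is a flat plate 180 mm wide (y -90 to 90 mm) that runs back to x = -172 mm, open at its back and sides. The station is fixed
- bin_floor (a point): middle of the floor of the yellow bin below the chute, 63 mm beyond the ledge's edge and 154 mm below its top; axes as ledge_edge. Chute and bin are open at the top: 116 mm wide inside (y -58 to 58 mm), from the edge to a far wall 118 mm beyond it (lip 3 mm below the ledge's level); side cheeks 4 mm lower than the ledge
- boat_mid (a point): centre (half-way up) of the loose white weighing boat: square dish, 70 x 70 mm at the rim, 18 mm high, sides sloping in towards the foot, about 20 g. Starts 105 to 125 mm behind the edge, within 10 mm of the middle line, turned up to 0.15 rad; x and y axes along its sides, z up. Pushed squarely with two points some 40 mm apart it runs straight
- latch_near (a joint): angle of the near swing latch (robot's side of the ledge). 0 = shut, blade straight across the boat's way; 1.4 rad = end stop, fully open. Opens clockwise seen from above: the blade swings back over the ledge, away from the chute. Friction 0.06 N m, stays where left, starts at 0 to 0.25. Blade 8 mm thick, 46 mm long from the pivot, 4 to 22 mm above the ledge; shoving it from behind holds it shut
- latch_far (a joint): angle of the far swing latch (far side of the ledge). 0 = shut, blade straight across the boat's way; 1.4 rad = end stop, fully open. Opens anticlockwise seen from above: the blade swings back over the ledge, away from the chute. Friction 0.06 N m, stays where left, starts at 0 to 0.25. Blade 8 mm thick, 46 mm long from the pivot, 4 to 22 mm above the ledge; shoving it from behind holds it shut
- latch_near_grip (a point): middle of the red grip bar of the near latch, on its pivot axis, 33 mm above the ledge's top. Bar 38 mm long, 12 mm wide, 20 to 47 mm above the ledge, to be pinched across its width from above; x axis (yaw) = along the bar and the blade, from the pivot to the blade's tip; z up. Under it a 26 mm hub. Pivot 18 mm behind the edge, 70 mm on the robot's side (local +y of ledge_edge) of the ledge's middle line
- latch_far_grip (a point): middle of the red grip bar of the far latch, on its pivot axis, 33 mm above the ledge's top. Bar 38 mm long, 12 mm wide, 20 to 47 mm above the ledge, to be pinched across its width from above; x axis (yaw) = along the bar and the blade, from the pivot to the blade's tip; z up. Under it a 26 mm hub. Pivot 18 mm behind the edge, 70 mm on the far side (local -y of ledge_edge) of the ledge's middle line
- media_bottle_b: bystander: glass bottle with blue cap, 56 mm diameter, 114 mm tall, left of the station; origin under its centre; leave alone
- dropper_a: bystander: small brown dropper bottle, 33 mm diameter, 102 mm tall, behind the station near the sink; origin under its centre; leave alone
- dropper_b: bystander: another brown dropper bottle, 33 mm diameter, 102 mm tall, behind the station near the sink; origin under its centre; leave alone
- amber_jar: bystander: amber jar with black lid, 52 mm diameter, 89 mm tall, at the front left; origin under its centre; leave alone
- petri_stack: bystander: stack of white Petri dishes, 92 mm diameter, 57 mm tall, at the front left; origin under its centre; leave alone
- wash_bottle: bystander: white bottle with blue cap, 60 mm diameter, 149 mm tall, left, in front of the grey column; origin under its centre; leave alone
- weigh_boat: the same weighing boat; origin under the centre of its foot, 9 mm below boat_mid

How it is judged:
On the way, in this order (a step that is already met when the one before it is completed fails the run):
1. both latches are turned fully open while the boat still stands on the ledge (value of joint each of latch_near, latch_far above 1.3 rad and z of boat_mid in the frame of ledge_edge above 0 m), for 0.2 s.
2. the boat has dropped into the bin under the chute (x of boat_mid in the frame of ledge_edge between 0.015 and 0.125 m and y of boat_mid in the frame of ledge_edge between -0.06 and 0.06 m and z of boat_mid in the frame of ledge_edge below -0.085 m), for 0.2 s.
At the end, for the whole second after the job is handed in: both latches open to within 0.1 rad of their end stops (above 1.3 rad), and the boat at rest in the bin: its centre within the bin's walls and at least 85 mm below the ledge (all of step 2 and value of joint each of latch_near, latch_far above 1.3 rad and linear speed of weigh_boat below 0.03 m/s); the robot touches nothing.
It fails at once if the boat is lifted: its centre more than 25 mm above where it stands on the ledge (z of boat_mid in the frame of ledge_edge above 0.034 m).
It fails at once if the boat falls beside the chute (z of boat_mid in the frame of ledge_edge below -0.04 m and (y of boat_mid in the frame of ledge_edge above 0.07 m or y of boat_mid in the frame of ledge_edge below -0.07 m or x of boat_mid in the frame of ledge_edge below -0.03 m or x of boat_mid in the frame of ledge_edge above 0.135 m)).
It fails at once if a bystander is moved by more than 20 mm (distance of any of media_bottle_b, dropper_a, dropper_b, amber_jar, petri_stack, wash_bottle from where it was at the start of the episode above 0.02 m).
It also fails if it takes over 61 s, if anything falls off the work surface, if the arm or the gripper's body presses on something with over 40 N, if the wrist force passes 120 N, or if a joint passes its speed limit or range.

## Working session

There is one attempt and no reset: what is moved stays moved. The work goes in short steps, Python scripts to look and compute and a tool call to move; the robot and the scene stay as the last step left them, time stands still between calls to the robot, and variables do not carry over. Pictures are saved under pics/ and viewed, at most 10 in all, crops included, and the job is handed in when it is done.

Besides the shell and the picture viewer there is one more tool, called after "Request:" by a JSON object that holds its "fn" and its "kwargs". carry_out: Moves the arm, as the interface text tells. Its arguments: {"type":"object","properties":{"rows":{"type":"array"},"newtons":{"type":"number"}},"required":["rows"]}

```bash
mkdir -p pics; ls; python3 - <<'E'
from plant import r
import cv2,pickle
for n in("top","side"):
    s=r.snapshot(n); pickle.dump(s,open(n+".pkl","wb")); cv2.imwrite(f"pics/{n}0.png",s["image"][:,:,::-1])
    print(n,s["fx"],s["cx"],s["cy"],s["dist_coeffs"],s["pose"])
print(r.get_state())
E
```

```text
pics
top 520.2824899160137 315.69413256874367 237.92365931219695 [-0.07153614  0.          0.          0.          0.        ] [[-0.01371531  0.99009184 -0.13974995  0.32365697]
 [-0.99989298 -0.01286899  0.00695781  0.17748567]
 [ 0.00509043  0.13983042  0.99016238  1.35187462]
 [ 0.          0.          0.          1.        ]]
side 615.3731455440233 315.31572294742887 245.1460326284931 [-0.18120777  0.          0.          0.          0.        ] [[ 0.43641242 -0.5617371   0.70284822  1.6539157 ]
 [ 0.89973933  0.27563346 -0.3383716  -0.3628341 ]
 [-0.00365261  0.78004976  0.62570683  1.14707012]
 [ 0.          0.          0.          1.        ]]
{'clock': 0.1, 'q': array([ 1.23683137,  0.68990192, -0.19452597,  1.56624492,  0.1573305 ,
        0.90247685, -0.21509958]), 'qd': array([ 0.00077126, -0.00265046,  0.00205262, -0.00262314,  0.00097538,
       -0.00108944,  0.00149978]), 'joint_torque': array([-2.95160884e-03, -5.28498352e+01, -1.27090998e+00, -1.53835434e+01,
       -5.23902441e-02,  2.03213742e-03,  2.98210659e-05]), 'tool_pos': array([ 0.22446033, -0.58269904,  0.23798795]), 'eef_rot': array([ 9.83131656e-01,  1.82897452e-01, -2.16126851e-04, -7.89294580e-04]), 'contact_force': array([-0.4343086 , -0.51667426, -0.00964866]), 'moment': array([-0.0596801 ,  0.03903015, -0.01233387]), 'finger_force': 0.0, 'opening': 0.9995943874071331}
```

View pics/top0.png

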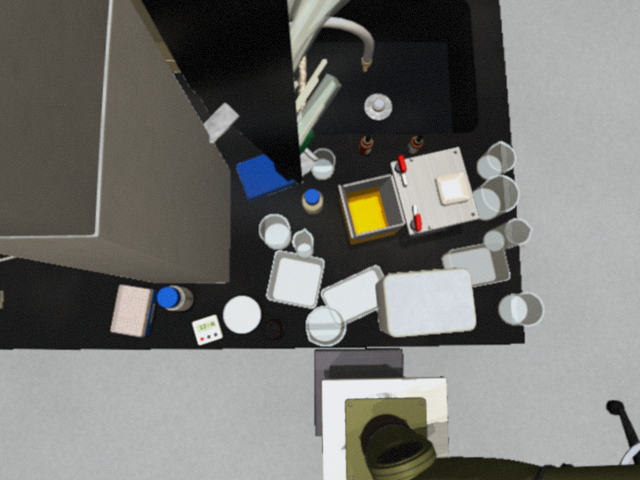

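View pics/side0.png

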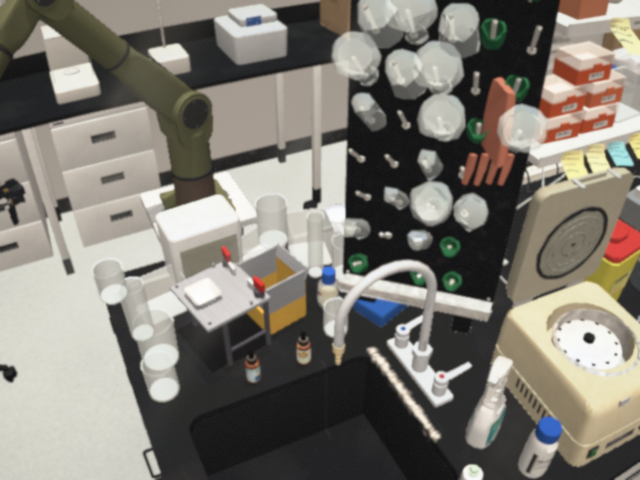

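The top view shows the red grips at about (402,163) for the far one and (418,222) for the near one. The boat is at (453,188), the ledge plate spans x 392-483, and the bin is to its left at (368,212). The side view shows the near grip at (227,255), the far grip at (259,287) and the boat at (203,291).

```bash
cat > h.py <<'E'
import cv2,numpy as np,pickle
def ray(s,uv):
    K=np.array([[s["fx"],0,s["cx"]],[0,s["fy"],s["cy"]],[0,0,1]])
    p=cv2.undistortPoints(np.array(uv,float).reshape(-1,1,2),K,np.array(s["dist_coeffs"])).reshape(-1,2)
    d=np.c_[p[:,0],-p[:,1],-np.ones(len(p))]@s["pose"][:3,:3].T
    return s["pose"][:3,3],d
def plane(s,uv,z):
    o,d=ray(s,uv); return o+d*((z-o[2])/d[:,2])[:,None]
def tri(s1,u1,s2,u2):
    o1,d1=ray(s1,u1);o2,d2=ray(s2,u2);d1=d1[0];d2=d2[0]
    t=np.linalg.lstsq(np.c_[d1,-d2],o2-o1,rcond=None)[0]
    a,b=o1+t[0]*d1,o2+t[1]*d2; return (a+b)/2,np.linalg.norm(a-b)
def red(s,box):
    i=s["image"].astype(int);m=((i[:,:,0]>120)&(i[:,:,1]<70)&(i[:,:,2]<80)).astype(np.uint8)
    x0,y0,x1,y1=box;k=np.zeros_like(m);k[y0:y1,x0:x1]=m[y0:y1,x0:x1]
    n,l,st,c=cv2.connectedComponentsWithStats(k)
    o=[]
    for j in range(1,n):
        if st[j,4]>15:
            p=np.argwhere(l==j)[:,::-1].astype(np.float32); o.append((c[j],st[j,4],cv2.minAreaRect(p)))
    return o
E
python3 - <<'E'
from h import *
np.set_printoptions(precision=4,suppress=True)
t=pickle.load(open("top.pkl","rb"));s=pickle.load(open("side.pkl","rb"))
rt=red(t,(390,145,440,240));rs=red(s,(200,230,290,310))
for o in rt:print("top",o, plane(t,o[0],.195), plane(t,cv2.boxPoints(o[2]),.207))
for o in rs:print("side",o)
for a in rt:
  for b in rs: print(tri(t,a[0],s,b[0]))
for n,q,b in(("t",t,(380,140,490,245)),):
  x0,y0,x1,y1=b;c=q["image"][y0:y1,x0:x1,::-1];cv2.imwrite(f"pics/{n}c.png",cv2.resize(c,None,fx=5.4,fy=5.4,interpolation=cv2.INTER_CUBIC))
x0,y0,x1,y1=165,235,315,355;cv2.imwrite("pics/sc.png",cv2.resize(s["image"][y0:y1,x0:x1,::-1],None,fx=5,fy=5,interpolation=cv2.INTER_CUBIC))
E
```

```text
top (array([401.9865, 162.5   ]), np.int32(74), ((401.923095703125, 162.61538696289062), (15.689291000366211, 4.706787109375), 78.69007110595703)) [[ 0.6597 -0.0317  0.195 ]] [[ 0.6731 -0.0213  0.207 ]
 [ 0.6752 -0.032   0.207 ]
 [ 0.6389 -0.0375  0.207 ]
 [ 0.6368 -0.0269  0.207 ]]
top (array([417.9701, 222.1642]), np.int32(67), ((418.0, 222.5), (15.0, 4.0), 90.0)) [[ 0.52   -0.0627  0.195 ]] [[ 0.5343 -0.0564  0.207 ]
 [ 0.5342 -0.0655  0.207 ]
 [ 0.5001 -0.064   0.207 ]
 [ 0.5002 -0.055   0.207 ]]
side (array([225.0833, 254.4444]), np.int32(36), ((224.76922607421875, 254.15380859375), (11.648704528808594, 3.3282015323638916), 56.3099365234375))
side (array([258.5366, 284.8293]), np.int32(82), ((258.5000305175781, 285.0000305175781), (14.849241256713867, 6.363960266113281), 45.0))
(array([ 0.6267, -0.0525,  0.272 ]), np.float64(0.07225411142047719))
(array([ 0.6596, -0.0303,  0.197 ]), np.float64(0.0024176966543393756))
(array([ 0.5201, -0.062 ,  0.1953]), np.float64(0.001326591386063376))
(array([ 0.5509, -0.0384,  0.1152]), np.float64(0.0881493490933496))
```

View pics/tc.png

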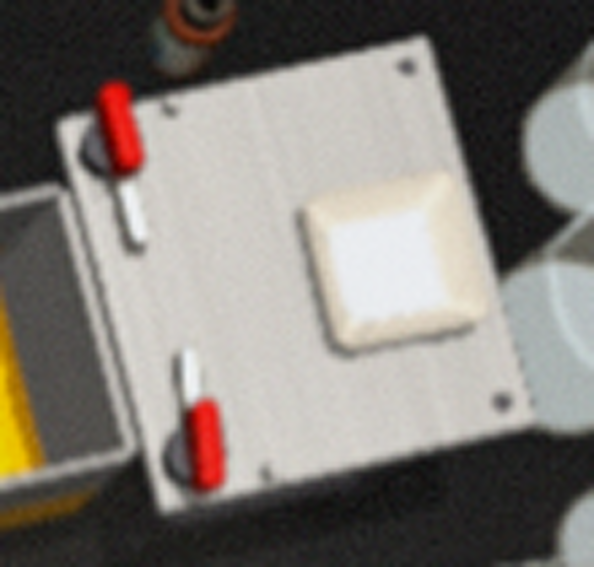

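View pics/sc.png

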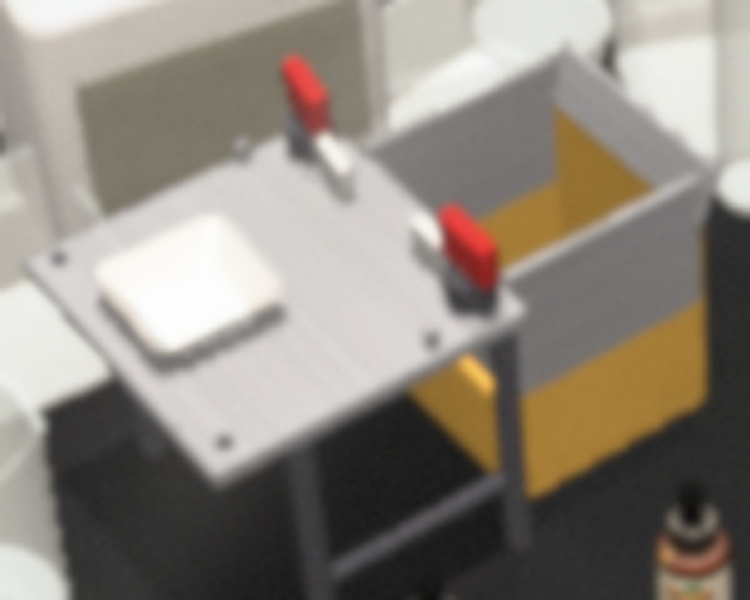

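The crops confirm the plate corners at crop pixels (60,122), (163,512), (428,40) and (532,425). The near latch is slightly open and the far one is almost shut. The boat's rim corners are at about (303,203), (447,170), (488,320) and (345,352).

```bash
python3 - <<'E'
from h import *
np.set_printoptions(precision=4,suppress=True)
t=pickle.load(open("top.pkl","rb"));s=pickle.load(open("side.pkl","rb"))
f=lambda L:[(a/5.4+379.6,b/5.4+139.6) for a,b in L]
c=plane(t,f([(60,122),(163,512),(428,40),(532,425)]),.16);print(c, [np.linalg.norm(c[i]-c[j]) for i,j in((0,1),(2,3),(0,2),(1,3))])
yd=c[1]-c[0]+c[3]-c[2];print("ydir deg",np.degrees(np.arctan2(yd[1],yd[0])))
yd=yd/np.linalg.norm(yd);x=np.array([yd[1],-yd[0],0]);E=(c[0]+c[1])/2;print("edge",E,"x",x)
b=plane(t,f([(303,203),(447,170),(488,320),(345,352)]),.178);print(b,np.c_[(b-E)@x,(b-E)@yd],"mid",((b.mean(0)-E)@x,(b.mean(0)-E)@yd))
for n,p in(("near",[.5201,-.062,.16]),("far",[.6596,-.0305,.16])): p=np.array(p);print(n,(p-E)@x,(p-E)@yd)
# box corner and beakers heights
for a,bb in(((476,332),(158,228)),((474,270),(170,256)),((382,277),(243,238)),((515,180),(100,268))):print(tri(t,[a],s,[bb]))
E
```

```text
[[ 0.6709 -0.0112  0.16  ]
 [ 0.4973 -0.0496  0.16  ]
 [ 0.7073 -0.1767  0.16  ]
 [ 0.5334 -0.2127  0.16  ]] [np.float64(0.17782354163796618), np.float64(0.17752736674634195), np.float64(0.16939572661922966), np.float64(0.16701778171546236)]
ydir deg -167.92820414300724
edge [ 0.5841 -0.0304  0.16  ] x [-0.2091  0.9779  0.    ]
[[ 0.6287 -0.1125  0.178 ]
 [ 0.6429 -0.1763  0.178 ]
 [ 0.5763 -0.1903  0.178 ]
 [ 0.5629 -0.1274  0.178 ]] [[-0.0896 -0.0264]
 [-0.1549 -0.027 ]
 [-0.1547  0.0411]
 [-0.0904  0.041 ]] mid (np.float64(-0.12239961448606237), np.float64(0.007159464477680443))
near -0.01749552189519937 0.06917553892975278
far -0.015866745322304025 -0.07382742288179704
(array([ 0.2739, -0.185 ,  0.1527]), np.float64(0.021600238963402504))
(array([ 0.4152, -0.1871,  0.1593]), np.float64(0.018582720228671624))
(array([0.4027, 0.0195, 0.1356]), np.float64(0.009747344788398032))
(array([ 0.5845, -0.3092,  0.2866]), np.float64(0.10144312437338224))
```

```bash
cat > t.py <<'E'
from plant import r
import numpy as np,sys
from scipy.spatial.transform import Rotation as R
def tgt(p,yaw):
    s=r.get_state();R0=R.from_quat(s["eef_rot"])
    Rd=R.from_euler("z",yaw,degrees=True)*R.from_matrix(np.diag([1,-1,-1.]))
    print(p,yaw,"shift cm",np.round(R0.inv().apply(np.array(p)-s["tool_pos"])*100,2),"rv",np.round((R0.inv()*Rd).as_rotvec(degrees=True),2))
def st():
    s=r.get_state();m=R.from_quat(s["eef_rot"]).as_matrix()
    print(round(s["clock"],2),"tcp",np.round(s["tool_pos"],4),"yaw",np.degrees(np.arctan2(m[1,0],m[0,0])).round(2),"tz",m[:,2].round(4),"q",np.round(s["q"],2),"F",np.round(s["contact_force"],1),"op",round(s["opening"],3),s["finger_force"])
E
python3 -c "
from t import *
st();tgt([.658,-.032,.30],9);tgt([.4,-.36,.32],9)"
```

```text
0.1 tcp [ 0.2245 -0.5827  0.238 ] yaw 21.08 tz [-7.0e-04  1.5e-03 -1.0e+00] q [ 1.24  0.69 -0.19  1.57  0.16  0.9  -0.22] F [-0.4 -0.5 -0. ] op 1.0 0.0
[0.658, -0.032, 0.3] 9 shift cm [ 60.26 -35.8   -6.15] rv [-0.09  0.02 12.08]
[0.4, -0.36, 0.32] 9 shift cm [ 24.39 -14.48  -8.18] rv [-0.09  0.02 12.08]
```

Request:
{"fn": "carry_out", "kwargs": {"rows": [[[0, 0, -4], [0, 0, 0], 0.4], [[3, -2, -8], [0, 0, 3], 0.4], [[7, -4, -8], [0, 0, 5], 0.4], [[11, -6.5, -8], [0, 0, 7], 0.4], [[15, -9, -8], [0, 0, 9], 0.4], [[19, -11.3, -8], [0, 0, 11], 0.4], [[23, -13.7, -8], [0, 0, 12], 0.4], [[27, -16, -8], [0, 0, 12], 0.4], [[31, -18.4, -8], [0, 0, 12], 0.4], [[35, -20.8, -8], [0, 0, 12], 0.4], [[39, -23.2, -8], [0, 0, 12], 0.4], [[43, -25.5, -8], [0, 0, 12], 0.4]]}}

```text
clock: 1.3
tool_pos: [0.5349, -0.1888, 0.3185]
eef_rot: [0.997, 0.079, -0.0, -0.0]
contact_force: [1.1, 0.2, 0.5]
opening: 0.601
finger_force: 0.0
```

```bash
python3 -c "
from t import *
st();tgt([.658,-.032,.30],9)"
```

```text
1.3 tcp [ 0.5349 -0.1888  0.3185] yaw 9.09 tz [-8.e-04  0.e+00 -1.e+00] q [ 0.36  0.52 -0.17  1.64  0.1   0.99 -1.25] F [1.1 0.2 0.5] op 0.601 0.0
[0.658, -0.032, 0.3] 9 shift cm [ 14.63 -13.54   1.84] rv [-0.01  0.04  0.09]
```

Request:
{"fn": "carry_out", "kwargs": {"rows": [[[3.6, -3.4, 0.5], [0, 0, 0], 0.4], [[7.2, -6.8, 1], [0, 0, 0], 0.4], [[10.8, -10.2, 1.5], [0, 0, 0], 0.4], [[13.5, -12.5, 1.8], [0, 0, 0], 0.4], [[14.6, -13.5, 3.5], [0, 0, 0], 0.4], [[14.6, -13.5, 5.8], [0, 0, 0], 0.4], [[14.6, -13.5, 5.8], [0, 0, 0], 0.4], [[14.6, -13.5, 5.8], [0, 0, 0], 0.4], [[14.6, -13.5, 5.8], [0, 0, 0], 0.4]]}}

```text
clock: 2.2
tool_pos: [0.6573, -0.0358, 0.2617]
eef_rot: [0.997, 0.078, 0.001, 0.0]
contact_force: [-0.4, 0.1, 0.9]
opening: 0.601
finger_force: 0.0
```

```bash
python3 - <<'E'
from t import *
import cv2
st();tgt([.658,-.032,.187],9)
s=r.snapshot("side");cv2.imwrite("pics/s1.png",cv2.resize(s["image"][180:400,80:360,::-1],None,fx=2.7,fy=2.7,interpolation=cv2.INTER_CUBIC))
E
```

```text
2.2 tcp [ 0.6573 -0.0358  0.2617] yaw 8.96 tz [ 1.3e-03 -8.0e-04 -1.0e+00] q [ 0.06  0.71 -0.15  1.43  0.12  1.01 -1.53] F [-0.4  0.1  0.9] op 0.601 0.0
[0.658, -0.032, 0.187] 9 shift cm [ 0.12 -0.38  7.47] rv [ 0.06 -0.06 -0.04]
```

View pics/s1.png

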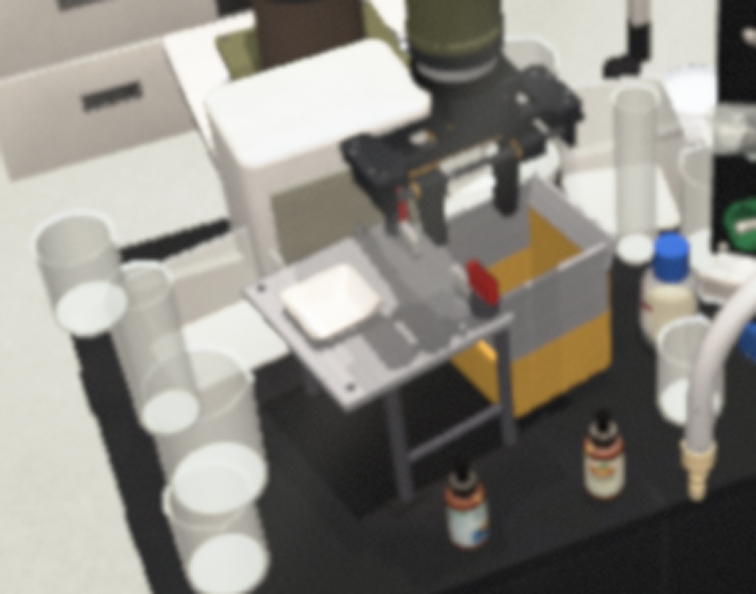

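The picture shows the fingers over the far grip at (483,283). The boat at (330,300) is untouched, and the beakers stand about as high as the ledge or lower.

Request:
{"fn": "carry_out", "kwargs": {"rows": [[[0.1, -0.3, 1.5], [0, 0, 0], 0.4], [[0.1, -0.3, 4], [0, 0, 0], 0.4], [[0.1, -0.3, 6.5], [0, 0, 0], 0.4], [[0.1, -0.3, 7.5], [0, 0, 0], 0.4], [[0.1, -0.3, 7.5], [0, 0, 0], 0.4], [[0.1, -0.3, 7.5], [0, 0, 0], 1], [[0.1, -0.3, 7.5], [0, 0, 0], 1], [[0.1, -0.3, 7.5], [0, 0, 0], 1], [[0.1, -0.3, 7.5], [0, 0, 0], 1], [[0.1, -0.3, 7.5], [0, 0, 0], 1]], "newtons": 25}}

```text
clock: 3.25
tool_pos: [0.6579, -0.0305, 0.1862]
eef_rot: [0.997, 0.079, 0.0, -0.001]
contact_force: [-1.2, 8.0, 2.4]
opening: 0.172
finger_force: 4.2
```

```bash
python3 -c "
from t import *
st();tgt([.658,-.032,.187],96)"
```

```text
3.25 tcp [ 0.6579 -0.0305  0.1862] yaw 9.07 tz [ 7.0e-04  1.1e-03 -1.0e+00] q [ 0.05  0.79 -0.14  1.51  0.13  0.85 -1.55] F [-1.2  8.   2.4] op 0.172 4.2350499501299055
[0.658, -0.032, 0.187] 96 shift cm [-0.01  0.15 -0.08] rv [-1.000e-02 -8.000e-02 -8.693e+01]
```

Request:
{"fn": "carry_out", "kwargs": {"rows": [[[0, -0.3, 0], [0, 0, 0], 1], [[0, -0.3, 0], [0, 0, 0], 1], [[0, -0.3, 0], [0, 0, 0], 1], [[0, -0.3, 0], [0, 0, 0], 1]]}}

```text
clock: 3.65
tool_pos: [0.6577, -0.0291, 0.1862]
eef_rot: [0.997, 0.079, 0.001, 0.001]
contact_force: [0.5, -3.6, 3.7]
opening: 0.141
finger_force: 24.9
```

```bash
python3 -c "
from t import *
st()"
```

```text
3.65 tcp [ 0.6577 -0.0291  0.1862] yaw 9.05 tz [ 0.0013 -0.0012 -1.    ] q [ 0.05  0.79 -0.14  1.51  0.13  0.85 -1.55] F [ 0.5 -3.6  3.7] op 0.141 24.902585398522206
```

Request:
{"fn": "carry_out", "kwargs": {"rows": [[[0, 0, 0], [0, 0, -7], 1], [[0, 0, 0], [0, 0, -14], 1], [[0, 0, 0], [0, 0, -21], 1], [[0, 0, 0], [0, 0, -28], 1], [[0, 0, 0], [0, 0, -35], 1], [[0, 0, 0], [0, 0, -42], 1], [[0, 0, 0], [0, 0, -49], 1], [[0, 0, 0], [0, 0, -56], 1], [[0, 0, 0], [0, 0, -63], 1], [[0, 0, 0], [0, 0, -70], 1], [[0, 0, 0], [0, 0, -76], 1], [[0, 0, 0], [0, 0, -76], 1]], "newtons": 30}}

```text
clock: 4.85
tool_pos: [0.6561, -0.0279, 0.1861]
eef_rot: [0.736, 0.677, -0.001, -0.001]
contact_force: [-3.4, -1.0, 6.4]
opening: 0.136
finger_force: 29.7
```

```bash
python3 -c "
from t import *
st();print(r.get_state()['moment'])"
```

```text
4.85 tcp [ 0.6561 -0.0279  0.1861] yaw 85.16 tz [-2.3e-03  8.0e-04 -1.0e+00] q [ 0.24  0.83 -0.51  1.5   0.46  0.94 -0.5 ] F [-3.4 -1.   6.4] op 0.136 29.74757286719978
[-0.25557744  0.5711447   0.0922042 ]
```

Request:
{"fn": "carry_out", "kwargs": {"rows": [[[0, 0, 0], [0, 0, -4], 1], [[0, 0, 0], [0, 0, -7], 1], [[0, 0, 0], [0, 0, -9], 1], [[0, 0, 0], [0, 0, -10.5], 1], [[0, 0, 0], [0, 0, -10.5], 1]]}}

```text
clock: 5.35
tool_pos: [0.6559, -0.0277, 0.1861]
eef_rot: [0.673, 0.74, -0.001, -0.001]
contact_force: [-3.8, 0.5, 6.9]
opening: 0.135
finger_force: 30.9
```

```bash
python3 -c "
from t import *
st();print(r.get_state()['moment'])"
```

```text
5.35 tcp [ 0.6559 -0.0277  0.1861] yaw 95.44 tz [-0.003   0.0011 -1.    ] q [ 0.26  0.84 -0.56  1.5   0.5   0.95 -0.35] F [-3.8  0.5  6.9] op 0.135 30.865582485967025
[-0.14941017  0.68470939 -0.65667333]
```

Request:
{"fn": "carry_out", "kwargs": {"rows": [[[0, 0, 0], [0, 0, 3], 0.4], [[0, 0, 0], [0, 0, 3], 0.4], [[0, 0, 0], [0, 0, 3], 0.4], [[0, 0, -3], [0, 0, 3], 0.4], [[0, 0, -6], [0, 0, 3], 0.4], [[0, 0, -8], [0, 0, 3], 0.4], [[0, 0, -8], [0, 0, 3], 0.4]]}}

```text
clock: 6.05
tool_pos: [0.6589, -0.0274, 0.2687]
eef_rot: [0.691, 0.723, 0.002, 0.002]
contact_force: [1.0, 0.2, 0.1]
opening: 0.6
finger_force: 0.0
```

```bash
python3 - <<'E'
from t import *
from h import *
st();tgt([.519,-.0595,.262],177.6)
s=r.snapshot("top");cv2.imwrite("pics/t2.png",cv2.resize(s["image"][140:245,380:490,::-1],None,fx=5.4,fy=5.4,interpolation=cv2.INTER_CUBIC))
E
```

```text
6.05 tcp [ 0.6589 -0.0274  0.2687] yaw 92.6 tz [ 0.0057  0.0011 -1.    ] q [ 0.27  0.75 -0.58  1.41  0.43  1.1  -0.34] F [1.  0.2 0.1] op 0.6 0.0
[0.519, -0.0595, 0.262] 177.6 shift cm [ -2.57 -14.13   0.59] rv [  0.3   0.2 -85. ]
```

View pics/t2.png

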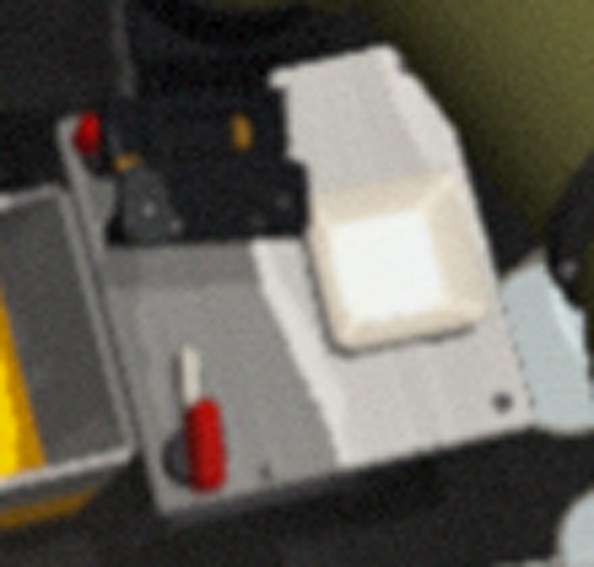

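The far grip now lies along the ledge, with its red end at (88,132). The near latch at (205,445) and the boat have not moved.

Request:
{"fn": "carry_out", "kwargs": {"rows": [[[-0.2, -1.4, 0], [0, 0, -8], 0.4], [[-0.5, -2.8, 0], [0, 0, -16], 0.4], [[-0.8, -4.2, 0], [0, 0, -24], 0.4], [[-1, -5.6, 0], [0, 0, -32], 0.4], [[-1.3, -7, 0], [0, 0, -40], 0.4], [[-1.5, -8.5, 0], [0, 0, -48], 0.4], [[-1.8, -10, 0], [0, 0, -56], 0.4], [[-2.1, -11.5, 0], [0, 0, -64], 0.4], [[-2.3, -13, 0], [0, 0, -72], 0.4], [[-2.6, -14.1, 0], [0, 0, -80], 0.4], [[-2.6, -14.1, 0], [0.3, 0.2, -85], 0.4], [[-2.6, -14.1, 0], [0.3, 0.2, -85], 0.4]]}}

```text
clock: 7.3
tool_pos: [0.5165, -0.0609, 0.2643]
eef_rot: [0.021, 1.0, -0.0, -0.004]
contact_force: [0.8, 0.4, 0.1]
opening: 0.603
finger_force: 0.0
```

```bash
python3 -c "
from t import *
st();tgt([.519,-.0595,.187],178)"
```

```text
7.3 tcp [ 0.5165 -0.0609  0.2643] yaw 177.6 tz [-8.4e-03 -3.0e-04 -1.0e+00] q [ 0.62  0.69 -1.02  1.82  0.68  1.04  0.86] F [0.8 0.4 0.1] op 0.603 0.0
[0.519, -0.0595, 0.187] 178 shift cm [-0.31  0.15  7.72] rv [-0.04 -0.48 -0.4 ]
```

Request:
{"fn": "carry_out", "kwargs": {"rows": [[[-0.3, 0.1, 1.5], [0, -0.5, 0], 0.4], [[-0.3, 0.1, 4], [0, -0.5, 0], 0.4], [[-0.3, 0.1, 6.5], [0, -0.5, 0], 0.4], [[-0.3, 0.1, 7.7], [0, -0.5, 0], 0.4], [[-0.3, 0.1, 7.7], [0, -0.5, 0], 0.7], [[-0.3, 0.1, 7.7], [0, -0.5, 0], 0.7], [[-0.3, 0.1, 7.7], [0, -0.5, 0], 1], [[-0.3, 0.1, 7.7], [0, -0.5, 0], 1]], "newtons": 15}}

```text
clock: 8.1
tool_pos: [0.5208, -0.0596, 0.1897]
eef_rot: [0.021, 1.0, -0.001, 0.003]
contact_force: [-0.2, 0.4, -0.1]
opening: 0.263
finger_force: 0.0
```

```bash
python3 -c "
from t import *
st()"
```

```text
8.1 tcp [ 0.5208 -0.0596  0.1897] yaw 177.55 tz [ 0.005  -0.0015 -1.    ] q [ 0.56  0.78 -0.94  1.9   0.82  0.89  0.74] F [-0.2  0.4 -0.1] op 0.263 0.0
```

Request:
{"fn": "carry_out", "kwargs": {"rows": [[[0.2, 0, 0.3], [0, 0, 0], 1], [[0.2, 0, 0.3], [0, 0, 0], 1], [[0.2, 0, 0.3], [0, 0, 0], 1], [[0.2, 0, 0.3], [0, 0, 0], 1]], "newtons": 25}}

```text
clock: 8.5
tool_pos: [0.5186, -0.0604, 0.186]
eef_rot: [0.021, 1.0, -0.001, 0.002]
contact_force: [0.7, -2.8, 5.2]
opening: 0.133
finger_force: 24.6
```

```bash
python3 -c "
from t import *
st()"
```

```text
8.5 tcp [ 0.5186 -0.0604  0.186 ] yaw 177.54 tz [ 0.0039 -0.0028 -1.    ] q [ 0.56  0.78 -0.93  1.91  0.83  0.88  0.73] F [ 0.7 -2.8  5.2] op 0.133 24.60198724642396
```

Request:
{"fn": "carry_out", "kwargs": {"rows": [[[0, 0, 0], [0, 0, 7], 1], [[0, 0, 0], [0, 0, 14], 1], [[0, 0, 0], [0, 0, 21], 1], [[0, 0, 0], [0, 0, 28], 1], [[0, 0, 0], [0, 0, 35], 1], [[0, 0, 0], [0, 0, 42], 1], [[0, 0, 0], [0, 0, 49], 1], [[0, 0, 0], [0, 0, 56], 1], [[0, 0, 0], [0, 0, 62], 1], [[0, 0, 0], [0, 0, 66], 1], [[0, 0, 0], [0, 0, 69], 1], [[0, 0, 0], [0, 0, 69], 1]], "newtons": 30}}

```text
clock: 9.7
tool_pos: [0.519, -0.0597, 0.186]
eef_rot: [0.583, 0.812, 0.001, 0.003]
contact_force: [2.3, -3.1, 2.1]
opening: 0.138
finger_force: 30.2
```

```bash
python3 -c "
from t import *
st();print(r.get_state()['moment'])"
```

```text
9.7 tcp [ 0.519  -0.0597  0.186 ] yaw 108.64 tz [ 0.0051 -0.002  -1.    ] q [ 0.4   0.69 -0.61  1.92  0.6   0.71 -0.25] F [ 2.3 -3.1  2.1] op 0.138 30.18904500102508
[-0.59383016 -0.5466864   0.46899833]
```

Request:
{"fn": "carry_out", "kwargs": {"rows": [[[0, 0, 0], [0, 0, -3], 0.5], [[0, 0, 0], [0, 0, -3], 0.5], [[0, 0, 0], [0, 0, -3], 0.5], [[0, 0, -3], [0, 0, -3], 0.5], [[0, 0, -7], [0, 0, 0], 0.7], [[-5, 0, -9], [0, 0, 0], 0.7], [[-10, 0, -9], [0, 0, 3], 0.7], [[-15, 0, -9], [0, 0, 6], 0.7], [[-18, 0, -9], [0, 0, 6], 0.7], [[-20, 0, -9], [0, 0, 6], 0.7], [[-20, 0, -9], [0, 0, 6], 0.7]]}}

```text
clock: 10.8
tool_pos: [0.5812, -0.2526, 0.275]
eef_rot: [0.628, 0.778, -0.0, 0.002]
contact_force: [-0.3, 0.7, -0.7]
opening: 0.301
finger_force: 0.0
```

```bash
python3 - <<'E'
from t import *
from h import *
st()
s=r.snapshot("top");pickle.dump(s,open("top3.pkl","wb"));cv2.imwrite("pics/t3.png",cv2.resize(s["image"][140:245,380:490,::-1],None,fx=5.4,fy=5.4,interpolation=cv2.INTER_CUBIC))
for o in red(s,(385,140,440,240)):
    b=plane(s,cv2.boxPoints(o[2]),.207);print(o[1],plane(s,o[0],.195));print(b)
E
```

```text
10.8 tcp [ 0.5812 -0.2526  0.275 ] yaw 102.22 tz [ 0.0022 -0.0022 -1.    ] q [ 0.68  0.72 -0.66  1.48  0.47  1.1   0.14] F [-0.3  0.7 -0.7] op 0.301 0.0
73 [[ 0.65852974 -0.03097042  0.195     ]]
[[ 0.65053837 -0.01107701  0.207     ]
 [ 0.66231339 -0.01152359  0.207     ]
 [ 0.66200226 -0.04819732  0.207     ]
 [ 0.65021679 -0.04769158  0.207     ]]
78 [[ 0.52010589 -0.06214075  0.195     ]]
[[ 0.51835828 -0.04184704  0.207     ]
 [ 0.53054514 -0.07350125  0.207     ]
 [ 0.51871413 -0.0776567   0.207     ]
 [ 0.50657237 -0.04603415  0.207     ]]
```

View pics/t3.png

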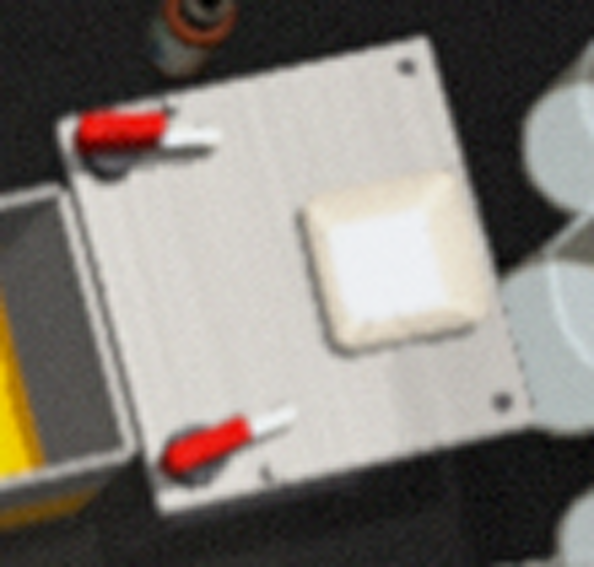

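Both latches now read open: the far one about 1.35 rad and the near one about 1.41. The boat is still at crop (397,262). Next I'll check the height of the beakers behind the ledge and compute the push pose.

```bash
python3 - <<'E'
from t import *
from h import *
t=pickle.load(open("top.pkl","rb"));s=pickle.load(open("side.pkl","rb"))
f=lambda a,b:(a/2.7+80,b/2.7+180)
print("top bases",plane(t,[(483,203),(485,168),(494,240)],0).round(3))
for b,rm in(((170,410),(148,280)),((218,480),(205,375)),((228,565),(215,490))):
    print("base",plane(s,[f(*b)],0).round(3),"rim at z:",[plane(s,[f(*rm)],z)[0].round(3) for z in(.1,.13,.16)])
tgt([.6141,-.2044,.2],102.1);tgt([.6141,-.2044,.166],102.1)
E
```

```text
top bases [[ 0.603 -0.281  0.   ]
 [ 0.699 -0.292  0.   ]
 [ 0.503 -0.304  0.   ]]
base [[ 0.491 -0.297  0.   ]] rim at z: [array([ 0.416, -0.282,  0.1  ]), array([ 0.451, -0.284,  0.13 ]), array([ 0.487, -0.286,  0.16 ])]
base [[ 0.597 -0.278  0.   ]] rim at z: [array([ 0.564, -0.264,  0.1  ]), array([ 0.595, -0.266,  0.13 ]), array([ 0.626, -0.269,  0.16 ])]
base [[ 0.696 -0.297  0.   ]] rim at z: [array([ 0.699, -0.291,  0.1  ]), array([ 0.726, -0.293,  0.13 ]), array([ 0.753, -0.295,  0.16 ])]
[0.6141, -0.2044, 0.2] 102.1 shift cm [3.7  4.18 7.54] rv [0.11 0.04 0.33]
[0.6141, -0.2044, 0.166] 102.1 shift cm [ 3.7   4.17 10.94] rv [0.11 0.04 0.33]
```

Request:
{"fn": "carry_out", "kwargs": {"rows": [[[1.5, 2, 1], [0, 0, 0], 0.7], [[3.3, 4, 3], [0, 0, 0], 0.7], [[3.7, 4.2, 6], [0, 0, 0], 0.7], [[3.7, 4.2, 8], [0, 0, 0], 0.7], [[3.7, 4.2, 10], [0, 0, 0], 0.7], [[3.7, 4.2, 10.9], [0, 0, 0.3], 0.7], [[3.7, 4.2, 10.9], [0, 0, 0.3], 0.7], [[3.7, 4.2, 10.9], [0, 0, 0.3], 0.7]]}}

```text
clock: 11.65
tool_pos: [0.6153, -0.203, 0.1682]
eef_rot: [0.627, 0.779, 0.001, 0.002]
contact_force: [0.5, -0.2, 0.7]
opening: 0.302
finger_force: 0.0
```

```bash
python3 - <<'E'
from t import *
import cv2
st()
tgt([.6141,-.2044,.166],102.1);tgt([.6141-.2096*.12,-.2044+.9778*.12,.166],102.1)
s=r.snapshot("side");cv2.imwrite("pics/s4.png",cv2.resize(s["image"][200:350,130:330,::-1],None,fx=4,fy=4,interpolation=cv2.INTER_CUBIC))
E
```

```text
11.65 tcp [ 0.6153 -0.203   0.1682] yaw 102.33 tz [ 0.0042 -0.0011 -1.    ] q [ 0.55  0.86 -0.59  1.55  0.56  0.91 -0.01] F [ 0.5 -0.2  0.7] op 0.302 0.0
[0.6141, -0.2044, 0.166] 102.1 shift cm [-0.11 -0.14  0.22] rv [0.22 0.11 0.23]
[0.588948, -0.087064, 0.166] 102.1 shift cm [11.89 -0.1   0.19] rv [0.22 0.11 0.23]
```

View pics/s4.png

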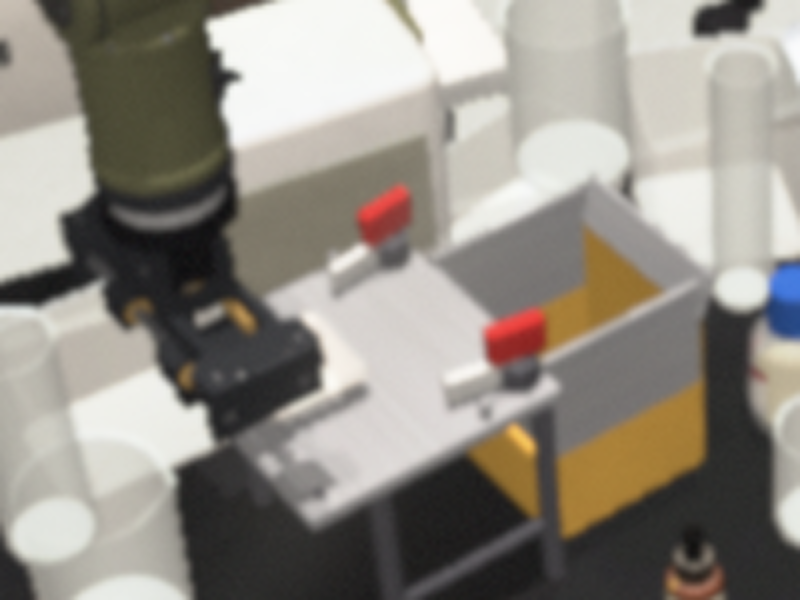

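The gripper is down behind the boat, whose front corner shows at (365,380). Both grips, at (385,215) and (515,335), lie along the push direction.

Request:
{"fn": "carry_out", "kwargs": {"rows": [[[1, -0.1, 0.1], [0, 0, 0.2], 0.7], [[2, -0.1, 0.1], [0, 0, 0.2], 0.7], [[2.8, -0.1, 0.1], [0, 0, 0.2], 0.7], [[3.6, -0.1, 0.1], [0, 0, 0.2], 0.7], [[4.4, -0.1, 0.1], [0, 0, 0.2], 0.7], [[5.2, -0.1, 0.1], [0, 0, 0.2], 0.7], [[6, -0.1, 0.1], [0, 0, 0.2], 0.7], [[6.8, -0.1, 0.1], [0, 0, 0.2], 0.7], [[7.6, -0.1, 0.1], [0, 0, 0.2], 0.7], [[8.3, -0.1, 0.1], [0, 0, 0.2], 0.7], [[8.8, -0.1, 0.1], [0, 0, 0.2], 0.7], [[9, -0.1, 0.1], [0, 0, 0.2], 0.7]]}}

```text
clock: 12.9
tool_pos: [0.5947, -0.1155, 0.1661]
eef_rot: [0.628, 0.778, 0.0, 0.002]
contact_force: [-0.2, -0.5, 0.3]
opening: 0.299
finger_force: 0.1
```

```bash
python3 - <<'E'
from t import *
import cv2
st()
tgt([.6141-.2096*.19,-.2044+.9778*.19,.166],102.1)
s=r.snapshot("side");cv2.imwrite("pics/s5.png",cv2.resize(s["image"][200:350,130:330,::-1],None,fx=4,fy=4,interpolation=cv2.INTER_CUBIC))
E
```

```text
12.9 tcp [ 0.5947 -0.1155  0.1661] yaw 102.12 tz [ 0.0031 -0.0013 -1.    ] q [ 0.43  0.81 -0.58  1.69  0.57  0.82 -0.19] F [-0.2 -0.5  0.3] op 0.299 0.09712861734442413
[0.574276, -0.018617999999999996, 0.166] 102.1 shift cm [ 9.9   0.04 -0.01] rv [0.16 0.11 0.02]
```

View pics/s5.png

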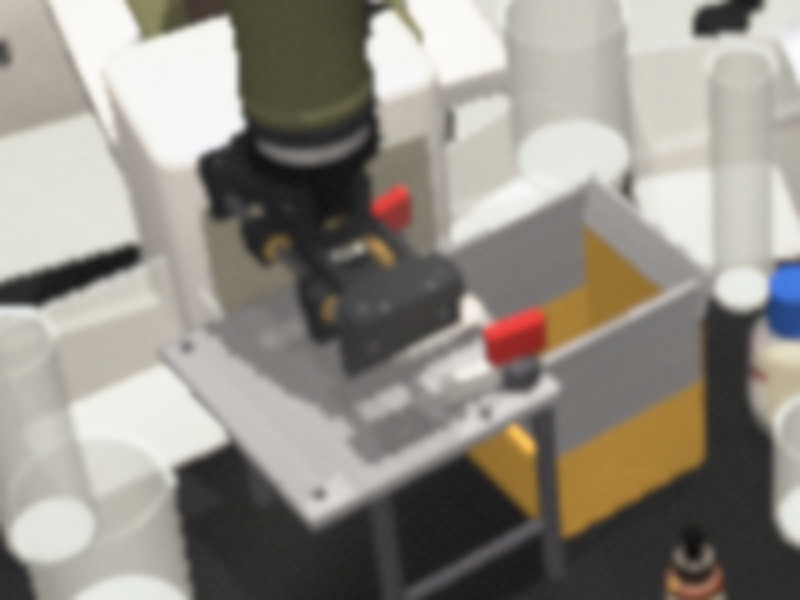

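The boat has moved along with the fingers and its front is visible near the edge at (475,310). It runs between the two open latches.

Request:
{"fn": "carry_out", "kwargs": {"rows": [[[0.8, 0, 0], [0, 0, 0], 0.7], [[1.6, 0, 0], [0, 0, 0], 0.7], [[2.4, 0, 0], [0, 0, 0], 0.7], [[3.2, 0, 0], [0, 0, 0], 0.7], [[4, 0, 0], [0, 0, 0], 0.7], [[4.8, 0, 0], [0, 0, 0], 0.7], [[5.6, 0, 0], [0, 0, 0], 0.7], [[6.4, 0, 0], [0, 0, 0], 0.7], [[7.2, 0, 0], [0, 0, 0], 0.7], [[8.2, 0, 0], [0, 0, 0], 0.7], [[9.2, 0, 0], [0, 0, 0], 0.7], [[10, 0, 0], [0, 0, 0], 0.7]]}}

```text
clock: 14.15
tool_pos: [0.5736, -0.0172, 0.1659]
eef_rot: [0.629, 0.778, 0.001, 0.002]
contact_force: [0.2, 0.2, 0.4]
opening: 0.302
finger_force: 0.0
```

Request:
{"fn": "carry_out", "kwargs": {"rows": [[[0, 0, 0], [0, 0, 0], 0.7], [[0, 0, 0], [0, 0, 0], 0.7], [[-2, 0, -3], [0, 0, 0], 0.7], [[-6, 0, -7], [0, 0, 0], 0.7], [[-10, 0, -11], [0, 0, 0], 0.7], [[-15, 0, -12], [0, 0, 0], 0.7], [[-20, 0, -12], [0, 0, 0], 0.7], [[-23, 0, -12], [0, 0, 0], 0.7], [[-23, 0, -12], [0, 0, 0], 0.7]]}}

```text
clock: 15.05
tool_pos: [0.6206, -0.2536, 0.2853]
eef_rot: [0.634, 0.773, -0.002, 0.003]
contact_force: [-0.5, -0.7, -0.5]
opening: 0.302
finger_force: 0.0
```

```bash
python3 - <<'E'
from t import *
import cv2
st()
s=r.snapshot("top");cv2.imwrite("pics/t6.png",cv2.resize(s["image"][140:250,330:480,::-1],None,fx=5.3,fy=5.3,interpolation=cv2.INTER_CUBIC))
E
```

```text
15.05 tcp [ 0.6206 -0.2536  0.2853] yaw 101.3 tz [ 0.0025 -0.0075 -1.    ] q [ 0.63  0.76 -0.64  1.35  0.47  1.18  0.14] F [-0.5 -0.7 -0.5] op 0.302 0.0
```

View pics/t6.png

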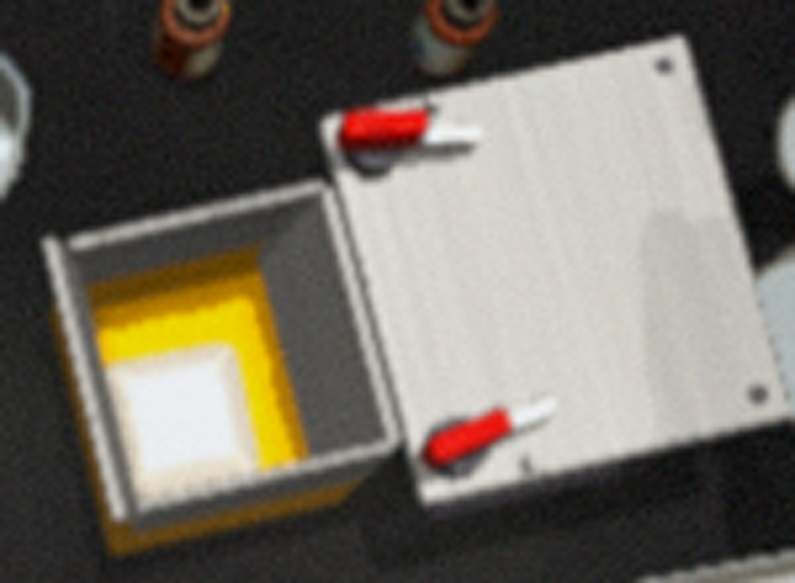

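The boat lies flat in the yellow bin at (185,415), both latches are open, and the robot is clear of everything.

```bash
python3 -c "
from plant import r
print(r.finish_job())"
```

```text
the job is handed in; nothing more can be done
None
```

Both latches are open to their end stops and the weighing boat lies flat in the yellow bin; I handed the job in at about 15 s with the arm clear and no bystander touched, but the hand-in returned no verdict.

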